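# Lift two wet painted balls out of the roller tray with a loop spoon

## Task

The blue and the yellow wooden ball in the roller tray are wet with paint: with the loop spoon, scoop them out one at a time and tip each one gently into one of the two empty drying cups, never touching the balls with the gripper. Leave the dry red ball in its cup and the other things on the table where they are, and when both balls are in their cups lay the spoon back on its rest as it was.

Things in the scene. Friction and masses are not known exactly. Their poses are not given: they have to be found in the camera images.
- spoon: Loop spoon, 80 g, about 180 mm long; origin 2 mm below its loop's centre. A flat closed loop of 4 mm steel wire, round with a flat nose, 28 mm across inside, 36 outside, on a straight handle that rises backwards from the loop's plane at 30 degrees, starting 24 mm behind the loop's centre. Axes: x forward from handle to nose, y sideways, z square to the loop, up.
- spoon_grip (a point): Where to grip the spoon: on the axis of its handle, 106.3 mm behind (-x) and 47.5 mm above (+z) the loop's centre in the spoon's axes. The handle runs from here down to the loop along (0.866, 0, -0.5). Its wooden part, 16 mm wide (y) and 14 mm thick, reaches 52 mm down and 58 mm up the handle from here.
- spoon_loop (a point): Centre of the spoon's loop, half-way up the wire. A ball in the lifted loop has its centre 27.7 mm above it along the spoon's z, and rolls out once the loop tilts more than about 30 degrees. Slid along the tray's floor against a ball that leans on the wall, the loop takes it in when its centre is within 12 mm of being under the ball; pushed past the ball's centre it squeezes the ball on the wall.
- rest_grip (a point): Where spoon_grip is when the spoon lies on its rest, with the axes the spoon has then. The rest is fixed: a wooden base plate 70 mm wide and 6 mm thick, and 37 mm behind (-x) this point an upright 52 mm wide and 10 mm thick with a notch that carries the handle from below. Notch: 24 mm wide, its bottom 66 mm above the table, its cheeks 20 mm high.
- tray_floor (a point): Point on the roller tray's floor at the middle of the foot of its deep-end wall, 8 mm above the table. Axes: x level, towards that wall; y along it; z up. The tray is fixed, white, 250 mm long (x), 180 wide, rim 60 mm above the table all round, upright walls 4 mm thick. The flat floor rises from here at 8 degrees towards -x over the inside length of 242 mm; inside width 172 mm.
- blue_center (a point): Centre of the blue wet ball, 60 mm diameter, about 50 g, slippery. It starts in the tray, leaning on the deep-end wall, and rolls freely (its axes turn with it).
- yellow_center (a point): Centre of the yellow wet ball, like the blue one and beside it in the tray, a little apart.
- red_center (a point): Centre of the dry red ball, also 60 mm, lying in cup c. To be left alone.
- cup_a_seat (a point): Where the centre of a ball lying in cup a, one of the two empty cups, will be: 46 mm above the table. The cup is a fixed white funnel-shaped bowl: rim 80 mm across outside, 71 inside, 40 mm above the table, narrowing to a flat floor 38 mm across, 16 mm above the table. The cups stand in a row, 84 mm apart, on a fixed board. Axes: x level, square to the row; y along the row; z up.
- cup_b_seat (a point): The same for cup b, the other empty cup (the cups may stand in any order).
- cup_c_seat (a point): The same for cup c, which holds the red ball.
- board: The fixed plywood board that carries the three cups: 100 mm (x) by 262 mm (y), 10 mm thick; origin at the centre of its underside, on the table.
- tub_mid (a point): Middle of a loose white plastic water tub, 96 mm across, 105 mm high, with brushes in it up to 170 mm high. A bystander.
- can_mid (a point): Middle of a loose green drinks can, 66 mm across, 115 mm high. A bystander.
- brush: A loose paint brush, 180 mm long, lying on the table beyond the work; origin at its middle. A bystander.
There are look-alikes about, which are no part of the job. What is shaped like the part that bears yellow_center but green or white is not meant.

How it is judged:
By the outcome, as a careful person would: the job done as asked, in the order asked, and still so for the second after the job is handed in, with the robot touching nothing.
It also fails if it takes over 72 s, if anything falls off the work surface, if the arm or the gripper's body presses on something with over 40 N, if the wrist force passes 120 N, or if a joint passes its speed limit or range.

## Robot

A 7-joint arm with a two-finger parallel gripper is mounted at the origin on the work surface. World frame = base frame: x ahead of the robot, y to its left, z up, the work surface at z = 0. Lengths are in mm, angles in rad, forces in N, time in s.
With the tool pointing down it reaches from about 400 to 850 mm from the base axis. Payload 4.5 kg.
Tool frame: the origin (TCP) lies at the very end of the fingers, on their centre line; the grasp point (between the pads) lies 19 mm behind it; z points along the fingers, y is the line along which they close (so a half turn about z gives the same grasp; the last joint's range is limited). The gripper opens to 85 mm and grips with 20 to 120 N. Pads are 22 mm wide; open, the fingers measure 114 mm over their backs; the gripper's body (76 mm by 85 mm) begins 54 mm behind the grasp point. The pads swing forward as they close: fully open they stand 13 mm farther back than shut.
Start: joints at [-1.23, 0.689, -0.195, 1.565, 0.157, 0.902, -0.215], TCP at [188.736, 595.846, 231.317] pointing down, gripper open.
Joint ranges: [-3.01, 3.01], [-0.46, 2.08], [-1.47, 1.51], [0.13, 2.56], [-1, 4.14], [0.04, 2.09], [-2.66, 2.66]. Speed limits (rad/s): [2.57, 2.57, 3.14, 3.14, 3.14, 3.14, 3.14].

## Interface

Orientations are given as [roll, pitch, yaw] about the fixed x, y, z axes, in that order (R = Rz(yaw) Ry(pitch) Rx(roll)).
In Python, from workcell import bot gives the robot as it stands.
- The arm moves only by the tool send_rows, never from a script. Its argument "targets" is text: rows parted by semicolons, each of 5 numbers parted by spaces: the finger opening in mm, from 0 to 85.4, then the shift along the tool's x, y, z in mm, then the turn about the tool's z in degrees. In form: grip dx dy dz turn; .... A call has 1 to 5 rows; each row shifts and turns the commanded pose from where the row before left it, along the tool's axes as they then stand; what a row does not reach is not made up. A row lasts 1/8 s, in which the tool goes at most 62.5 mm and 10.7 degrees, less where a joint would pass 70% of its speed; a pose out of reach is approached as far as the arm can. A call with a gripper value outside its range is refused whole. The fingers move at their own pace and stop on an object; the grip force is fixed at half the most. Time passes only in rows, so rows that do not move let the fingers close. It gives the time, the measured TCP pose, the force, the opening and the grip force at its end, in the units of the state.
- bot.read_state(): the state, without advancing time (a new reading comes with each control period).
- bot.capture(name): name is "side" or "top"; returns a dict with "image" (384x512x3 uint8, red, green, blue), "K" (3x3 intrinsics, pixels), "origin" and "rotation" of the camera in the world. Camera axes: x right, y down, z forward; pixel columns grow to the right and rows downward; lengths in mm; the calibration is good to about 2 mm. A picture is of the moment at which its call begins. There is no depth.
- bot.close_job(): hands the job in; it is judged then, once.
The state is a dict: "time_s": time; "qpos": joint angles; "joint_vel": joint speeds; "tau": joint torques, N m; "position": TCP position; "tool_rot": TCP orientation; "ft_force": force on the tool from outside, world axes, zero at the start; "moment": the same for the moment, N m; "width": finger opening in mm; "grip_force": force on a finger pad.
Only numpy, scipy, OpenCV 4.12 (cv2) and the standard library are available. Lean on these libraries where they do the work, as an engineer would, in place of code of your own. Each camera call takes 0.05 s, during which the arm holds its last target. There are 200 camera calls.

## Working session

There is one attempt and no reset: what is moved stays moved. The work goes in short steps, Python scripts to look and compute and a tool call to move; the robot and the scene stay as the last step left them, time stands still between calls to the robot, and variables do not carry over. Pictures are saved under pics/ and viewed, at most 10 in all, crops included, and the job is handed in when it is done.

Besides the shell and the picture viewer there is one more tool, called after "Request:" by a JSON object that holds its "name" and its "arguments", one argument or row to a line. send_rows: Moves the arm, as the interface text tells. Its arguments: {"type":"object","properties":{"targets":{"type":"string"}},"required":["targets"]}

```bash
ls; mkdir -p pics; python3 - <<'E'
from workcell import bot
import cv2,pickle
s=bot.read_state();print(s)
for n in("side","top"):
    c=bot.capture(n);pickle.dump(c,open(n+"0.pkl","wb"))
    cv2.imwrite(f"pics/{n}0.png",cv2.resize(c["image"][:,:,::-1],(800,600),interpolation=cv2.INTER_CUBIC))
    print(n,c["K"].tolist(),c["origin"],c["rotation"].tolist() if hasattr(c["rotation"],'tolist') else c["rotation"])
E
```

```text
pics
{'time_s': 0.0, 'qpos': array([-1.23019406,  0.68997005, -0.1945225 ,  1.56636766,  0.15729505,
        0.90249138, -0.21510275]), 'joint_vel': array([-1.12507243e-03,  1.69285938e-03,  7.21268865e-04,  4.20458677e-05,
       -6.19890925e-04,  1.07907163e-03,  1.09768964e-04]), 'tau': array([-7.33590605e-04, -5.39599550e+01, -1.26664046e+00, -1.58543658e+01,
        9.14618693e-03,  9.39499150e-03, -2.70541051e-06]), 'position': array([188.60191412, 595.17455605, 230.48666099]), 'tool_rot': array([-3.13975237e+00,  1.26313070e-04,  2.83487857e+00]), 'ft_force': array([ 0.47843959, -0.26809293,  0.18121876]), 'moment': array([ 0.00442032,  0.00151132, -0.01297264]), 'grip_force': 0.0, 'width': 85.70502609944013}
side [[488.6667047123211, 0.0, 252.96170577774313], [0.0, 488.6667047123211, 179.1078955843031], [0.0, 0.0, 1.0]] [   29.95726684 -1133.26299249   933.58849594] [-2.165161942495935, 0.0019551373304740327, -0.47164373925477854]
top [[465.9685991031122, 0.0, 263.09698375906953], [0.0, 465.9685991031122, 188.96297547637545], [0.0, 0.0, 1.0]] [ 425.24947219  -18.48081616 1456.82194356] [-3.020254687833406, 0.0070181489148353204, -1.5720943915827024]
```

View pics/top0.png

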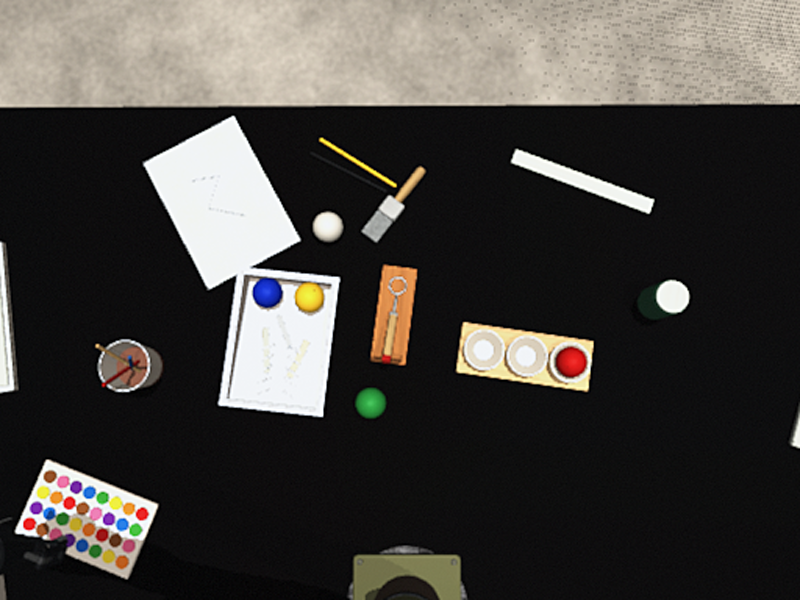

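View pics/side0.png

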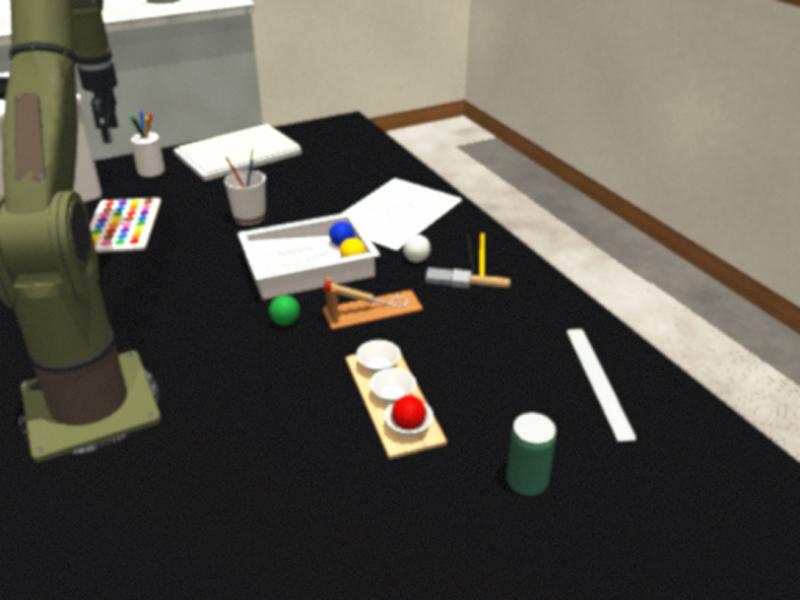

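The top view (800x600) shows blue at (267,292) and yellow at (310,297) against the far wall of the tray. The spoon's loop is at (398,288) and its red handle end at (388,358). The empty cups are at (484,350) and (526,356), and the red ball's cup is at (571,361). The side view shows the same layout, with the spoon's handle raised on its rest.

```bash
cat > h.py <<'E'
import numpy as np,cv2,pickle
from scipy.spatial.transform import Rotation as Ro
def ray(c,uv):
    uv=np.atleast_2d(uv).astype(float);d=np.c_[uv,np.ones(len(uv))]@np.linalg.inv(c["K"]).T
    return np.array(c["origin"]),d@Ro.from_euler('xyz',c["rotation"]).as_matrix().T
def plane(c,uv,z):
    o,d=ray(c,uv);return o+d*((z-o[2])/d[:,2:])
def tri(c1,u1,c2,u2):
    A=np.zeros((3,3));b=np.zeros(3);L=[]
    for c,u in((c1,u1),(c2,u2)):
        o,d=ray(c,u);d=d[0]/np.linalg.norm(d[0]);P=np.eye(3)-np.outer(d,d);A+=P;b+=P@o;L.append((o,P))
    p=np.linalg.solve(A,b);return p,[np.linalg.norm(P@(p-o)) for o,P in L]
def blobs(c,lo,hi,amin=15):
    m=cv2.inRange(cv2.cvtColor(c["image"],cv2.COLOR_RGB2HSV),np.array(lo),np.array(hi))
    n,l,s,ce=cv2.connectedComponentsWithStats(m)
    return [(ce[i],s[i],(l==i).astype(np.uint8)) for i in range(1,n) if s[i][4]>=amin]
E
python3 - <<'E'
from h import *
np.set_printoptions(precision=1,suppress=True)
T=pickle.load(open("top0.pkl","rb"));S=pickle.load(open("side0.pkl","rb"))
C={"blue":((110,150,60),(130,255,255)),"yel":((22,150,120),(32,255,255)),"red":((0,200,100),(4,255,255)),"orange":((5,130,100),(14,255,255)),"board":((12,40,120),(24,150,255)),"white":((0,0,150),(179,40,255))}
for k,(lo,hi) in C.items():
  for n,c in(("T",T),("S",S)):
    for ce,s,m in blobs(c,lo,hi,40):
      z={"blue":42,"yel":42,"red":46,"orange":6,"board":10,"white":60}[k]
      print(k,n,ce,s,plane(c,ce,z)[0][:2])
      if n=="T" and k in("orange","board","white") and s[4]>200:
        cnt=max(cv2.findContours(m,cv2.RETR_EXTERNAL,2)[0],key=cv2.contourArea)
        r=cv2.minAreaRect(cnt);print("  rect",plane(c,cv2.boxPoints(r),z)[:,:2].tolist())
a=T["image"][155:265,130:400,::-1];cv2.imwrite("pics/topz.png",cv2.resize(a,(800,326),interpolation=cv2.INTER_CUBIC))
a=S["image"][125:305,140:310,::-1];cv2.imwrite("pics/sidez.png",cv2.resize(a,(567,600),interpolation=cv2.INTER_CUBIC))
E
```

```text
blue T [170.6 186.8] [162 178  19  19 275] [605.2 274.7]
blue S [217.8 147.9] [211 142  15  14 143] [606.1 278.9]
yel T [229.1 103.6] [205  88  49  32 143] [867.1  97.3]
yel T [197.3 189.4] [189 182  18  16 227] [597.  192.8]
yel T [ 27.  314.7] [ 24 311   7   8  44] [223.  693.4]
yel T [ 73.5 321.7] [ 70 318   8   8  47] [202.7 553.8]
yel T [ 47.9 335.1] [ 45 332   7   8  47] [163.9 627.7]
yel T [ 69.  355.8] [ 66 352   7   8  46] [105.1 562.4]
yel S [308.1 162.8] [306 149   5  28  95] [840.9  45.2]
yel S [225.2 157.8] [218 153  16  11 132] [601.9 204.8]
red T [365.4 231.2] [357 222  18  19 267] [ 468.4 -316.7]
red T [ 44.  321.4] [ 41 318   7   8  41] [204.  639.9]
red T [ 90.4 328.6] [ 87 325   8   8  42] [183.5 501.1]
red T [ 18.3 335. ] [ 15 332   8   7  42] [165.1 713.5]
red T [ 65.  341.9] [ 62 339   7   7  40] [145.4 574.5]
red S [261.3 263.4] [252 253  20  21 320] [ 467.6 -318.9]
orange T [251.9 200.9] [ 237  169   30   65 1057] [564.7  26.4]
  rect [[472.45322382596055, 74.93043619845558], [667.002204193151, 49.989438364085814], [657.2111730571874, -21.26919231132169], [463
[... 6841 characters left out ...]
4.6 147.8] [434 141  21  14  76] [1305.2 -114.1]
white S [485.1 157.9] [463 141  46  33 334] [1377.3 -227.6]
white S [458.9 151.9] [454 146  13  14  48] [1328.6 -157.9]
white S [504.4 171. ] [495 164  17  18  75] [1368.1 -314.2]
white S [225.2 175.3] [213 171  25  10  99] [545.8  79.5]
white S [287.3 175.5] [273 172  29   9 180] [723.6 -13.4]
white S [503.  185.3] [495 177  17  17  58] [1295.8 -369.1]
white S [187.5 183. ] [169 178  38  11 156] [422.  94.]
white S [384.5 246.8] [363 211  44  71 838] [ 780.1 -425.4]
white S [246.4 236.2] [228 218  38  39 887] [ 473.7 -220.2]
white S [260.9 269.6] [246 259  31  19 145] [ 449.3 -351. ]
white S [341.7 273.7] [329 264  27  20 417] [ 621.2 -454.8]
```

View pics/topz.png

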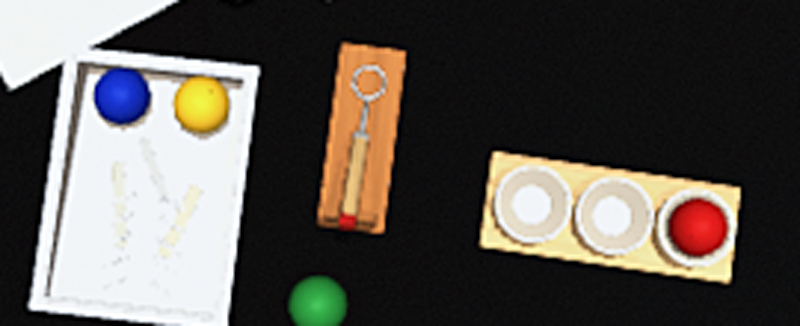

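View pics/sidez.png

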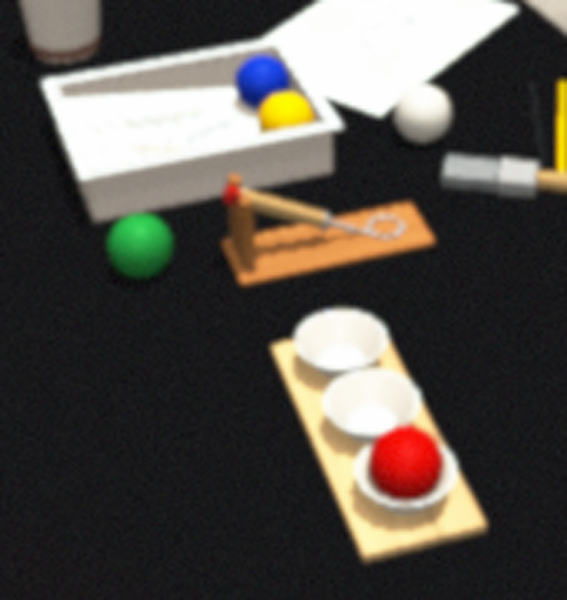

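Request:
{"name": "send_rows", "arguments": {
  "targets": "85 0 0 0 -10.3; 85 -33 -43 0 0; 85 -33 -43 0 0; 85 -33 -43 0 0; 85 -33 -43 0 0"
}}

```text
time_s: 0.72
position: [298.6, 406.7, 231.1]
tool_rot: [-3.141, 0.0, 3.015]
ft_force: [0.7, 0.3, -0.2]
width: 85.1
grip_force: 0.0
```

```bash
cat >> h.py <<'E'
def go(p,syaw=None):
    """print tool shift from the current TCP to world p with the spoon's yaw (deg) syaw (tool x = -spoon x)"""
    from workcell import bot
    s=bot.read_state();R=Ro.from_euler('xyz',s["tool_rot"]).as_matrix()
    psi=np.degrees(np.arctan2(R[1,0],R[0,0]))
    d=np.array(p)-s["position"]
    print("t",round(s["time_s"],2),"pos",s["position"].round(1),"tilt",np.degrees(np.arccos(-R[2,2])).round(2),"spoonyaw",round((psi-180+180)%360-180,2),"F",s["ft_force"].round(1),"w",round(s["width"],1))
    turn=0 if syaw is None else -(((syaw-(psi-180))+180)%360-180)
    a=np.radians(psi-turn);Rn=np.array([[np.cos(a),np.sin(a),0],[np.sin(a),-np.cos(a),0],[0,0,-1]])
    print(" shift now-axes",(R.T@d).round(1),"turn",round(turn,1),"shift after turn",(Rn.T@d).round(1))
E
python3 - <<'E'
from h import *
np.set_printoptions(precision=1,suppress=True)
go([517,33.5,120],-7.3)
T=pickle.load(open("top0.pkl","rb"));S=pickle.load(open("side0.pkl","rb"))
# tray edges (z=60) by line fits on grey threshold boundary right side & deep side
g=cv2.cvtColor(T["image"],cv2.COLOR_RGB2GRAY)
R=[(c,r) for r in range(182,262,2) for c in [np.max(np.where(g[r,195:232]>120)[0])+195.5]]
N=[(c,r) for c in range(168,214,2) for r in [np.min(np.where(g[165:200,c]>120)[0])+164.5]]
B=[(c,r) for c in range(145,205,2) for r in [np.max(np.where(g[245:290,c]>120)[0])+245.5]]
for n,L in(("right",R),("deep",N),("near",B)):
    P=plane(T,L,60)[:,:2];v=cv2.fitLine(P.astype(np.float32),cv2.DIST_HUBER,0,.01,.01).ravel();print(n,v[2:],"ang",np.degrees(np.arctan2(v[1],v[0])),"res",np.median(abs((P-v[2:])@[-v[1],v[0]])))
print("blue",tri(T,[170.6,186.8],S,[217.8,147.9]))
print("yel",plane(T,[197.3,189.4],42.5)); print("red",tri(T,[365.4,231.2],S,[261.3,263.4]))
for u in([309.4,223.4],[336.9,227.4],[363.8,231.8]): print("cup",plane(T,u,38)[0])
print("loop",plane(T,[254,182.4],8)[0],"handle",plane(T,[249.3,213.7],57)[0])
E
```

```text
t 0.72 pos [298.6 406.7 231.1] tilt 0.03 spoonyaw -7.27 F [ 0.7  0.3 -0.2] w 85.1
 shift now-axes [-263.9 -342.5  111.2] turn 0.0 shift after turn [-264.  -342.4  111.1]
right [493.7 146. ] ang -6.423739 res 0.7555725042975426
deep [641.3 202.9] ang 82.73149 res 0.7730099683080756
near [374.8 256.2] ang 83.66399 res 0.6815878409307672
blue (array([604.5, 274.1,  45.1]), [np.float64(0.20101018196614437), np.float64(0.20101018196614795)])
yel [[596.8 192.6  42.5]]
red (array([ 468.5, -317.2,   44.1]), [np.float64(0.02921424379901325), np.float64(0.029214243798942417)])
cup [ 492.6 -149.3   38. ]
cup [ 480.3 -232.5   38. ]
cup [ 466.9 -313.6   38. ]
loop [622.7  20.    8. ] handle [521.1  32.7  57. ]
```

Request:
{"name": "send_rows", "arguments": {
  "targets": "85 -33 -43 0 0; 85 -33 -43 0 0; 85 -33 -43 0 0; 85 -33 -43 0 0; 85 -33 -43 0 0"
}}

```text
time_s: 1.35
position: [434.9, 172.7, 231.1]
tool_rot: [-3.142, -0.0, 3.015]
ft_force: [0.7, 0.5, 0.3]
width: 85.1
grip_force: 0.0
```

Request:
{"name": "send_rows", "arguments": {
  "targets": "70 -33 -43 20 0; 60 -33 -43 30 0; 50 -33 -42 35 0; 50 0 0 30 0; 50 0 0 20 0"
}}

```text
time_s: 1.98
position: [515.2, 34.6, 95.3]
tool_rot: [-3.141, -0.002, 3.012]
ft_force: [0.6, 0.5, -0.1]
width: 49.6
grip_force: 0.0
```

```bash
python3 - <<'E'
from h import *
go([517,33.3,36.5],-7.3)
E
```

```text
t 1.98 pos [515.2  34.6  95.3] tilt 0.11 spoonyaw -7.4 F [ 0.6  0.5 -0.1] w 49.6
 shift now-axes [-2.  -1.  58.8] turn -0.1 shift after turn [-1.9 -1.1 58.8]
```

Request:
{"name": "send_rows", "arguments": {
  "targets": "45 -2 -1 30 0; 45 0 0 28 0; 0 0 0 0 0; 0 0 0 0 0; 0 0 0 0 0"
}}

```text
time_s: 2.6
position: [518.3, 34.7, 40.1]
tool_rot: [3.141, 0.002, 3.014]
ft_force: [0.0, 0.7, -0.2]
width: 15.0
grip_force: 59.9
```

Request:
{"name": "send_rows", "arguments": {
  "targets": "0 0 0 0 0; 0 0 0 0 0; 0 0 0 -10 0; 0 0 0 -25 0; 0 0 0 -35 0"
}}

```text
time_s: 3.22
position: [517.0, 34.5, 109.8]
tool_rot: [-3.141, -0.001, 3.015]
ft_force: [1.1, -0.4, -1.7]
width: 14.7
grip_force: 59.9
```

```bash
python3 - <<'E'
from h import *
from workcell import bot
print(bot.read_state()["grip_force"])
# hook pose: left cup (492.6,-149.3), nose yaw -65, loop ctr 75 from cup ctr at z 33 first
y=np.radians(-65);u=np.array([np.cos(y),np.sin(y),0]);cup=np.array([492.6,-149.3,0])
for d in(85,53): print(d);go(cup-u*(d+106.3)+[0,0,33+47.5-19],-65)
for n in("side","top"):
    c=bot.capture(n);pickle.dump(c,open(n+"1.pkl","wb"));cv2.imwrite(f"pics/{n}1.png",c["image"][:,:,::-1])
a=pickle.load(open("side1.pkl","rb"))["image"][100:260,150:350,::-1];b=pickle.load(open("top1.pkl","rb"))["image"][140:300,180:380,::-1]
cv2.imwrite("pics/c1.png",cv2.resize(np.hstack([a,b]),(800,320),interpolation=cv2.INTER_CUBIC))
E
```

```text
59.86774384975433
85
t 3.23 pos [517.   34.5 109.8] tilt 0.08 spoonyaw -7.26 F [ 1.1 -0.4 -1.7] w 14.7
 shift now-axes [103.  -23.6  48.5] turn 57.7 shift after turn [ 35.  -99.8  48.3]
53
t 3.23 pos [517.   34.5 109.8] tilt 0.08 spoonyaw -7.26 F [ 1.1 -0.4 -1.7] w 14.7
 shift now-axes [ 85.9 -50.7  48.5] turn 57.7 shift after turn [  3.  -99.8  48.3]
```

View pics/c1.png

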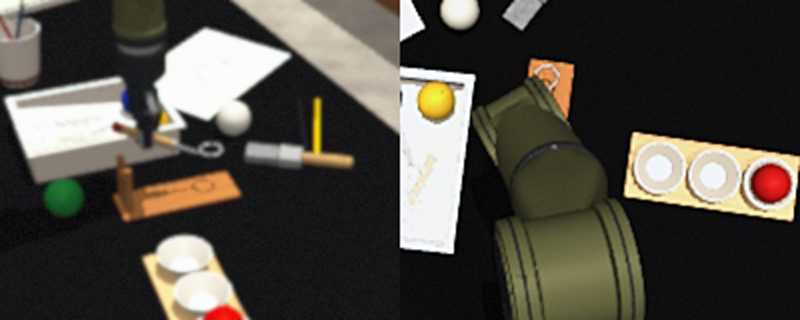

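The spoon is held level and clear of its rest. Its loop is at about (254,174) in the side view, and the balls and cups have not moved.

```bash
python3 - <<'E'
from h import *
S=pickle.load(open("side1.pkl","rb"))
for z in(70,78,86):print(plane(S,[254.5,174.5],z)[0])
u=np.array([np.cos(np.radians(-7.3)),np.sin(np.radians(-7.3))]);print("expected loop",np.array([517,34.5])+105.4*u)
E
```

```text
[625.32034112  26.91457664  70.        ]
[619.80509327  16.16707294  78.        ]
[614.28984542   5.41956925  86.        ]
expected loop [621.54567425  21.10739025]
```

Request:
{"name": "send_rows", "arguments": {
  "targets": "0 0 0 -10 10; 0 0 0 -5 10; 0 0 0 0 10; 0 0 0 0 10; 0 0 0 0 10"
}}

```text
time_s: 3.95
position: [517.2, 34.6, 123.9]
tool_rot: [-3.141, -0.0, 2.136]
ft_force: [0.5, 0.9, -0.7]
width: 15.1
grip_force: 59.9
```

Request:
{"name": "send_rows", "arguments": {
  "targets": "0 0 0 0 7.7; 0 8 -20 0 0; 0 9 -26 0 0; 0 9 -26 0 0; 0 9 -26 0 0"
}}

```text
time_s: 4.58
position: [413.1, 24.8, 124.1]
tool_rot: [3.141, -0.0, 2.008]
ft_force: [-0.6, -0.6, -0.3]
width: 15.0
grip_force: 60.0
```

```bash
python3 - <<'E'
from h import *
y=np.radians(-65);u=np.array([np.cos(y),np.sin(y),0]);cup=np.array([492.6,-149.3,0])
for d in(75,53): print(d);go(cup-u*(d+105.4)+[0,0,33+32],-65)
E
```

```text
75
t 4.58 pos [413.1  24.8 124.1] tilt 0.01 spoonyaw -64.97 F [-0.6 -0.6 -0.3] w 15.0
 shift now-axes [-11.   -1.5  59.1] turn 0.0 shift after turn [-11.   -1.5  59.1]
53
t 4.58 pos [413.1  24.8 124.1] tilt 0.01 spoonyaw -64.97 F [-0.6 -0.6 -0.3] w 15.0
 shift now-axes [-33.   -1.5  59.1] turn 0.0 shift after turn [-33.   -1.5  59.1]
```

Request:
{"name": "send_rows", "arguments": {
  "targets": "0 0 -1 20 0; 0 0 0 20 0; 0 0 0 14 0; 0 0 0 5 0; 0 -10 0 0 0"
}}

```text
time_s: 5.2
position: [418.9, 15.8, 66.4]
tool_rot: [-3.14, -0.001, 2.009]
ft_force: [-0.2, -0.1, -0.5]
width: 15.0
grip_force: 60.0
```

Request:
{"name": "send_rows", "arguments": {
  "targets": "0 -10 0 0 0; 0 -6 0 0 0; 0 -3 0 0 0; 0 -2 0 0 0; 0 0 0 0 0"
}}

```text
time_s: 5.82
position: [427.2, -3.3, 66.3]
tool_rot: [-3.139, -0.002, 2.008]
ft_force: [-0.4, 1.2, -1.2]
width: 14.7
grip_force: 60.0
```

```bash
python3 - <<'E'
from h import *
from workcell import bot
y=np.radians(-65);u=np.array([np.cos(y),np.sin(y),0]);cup=np.array([492.6,-149.3,0])
go(cup-u*(53+105.4)+[0,0,33+32],-65)
a=bot.capture("side")["image"][140:260,160:320,::-1];cv2.imwrite("pics/hook.png",cv2.resize(a,(800,600),interpolation=cv2.INTER_CUBIC))
E
```

```text
t 5.83 pos [427.2  -3.3  66.3] tilt 0.18 spoonyaw -64.95 F [-0.4  1.2 -1.2] w 14.7
 shift now-axes [-1.6 -2.4  1.3] turn 0.1 shift after turn [-1.6 -2.4  1.3]
```

View pics/hook.png

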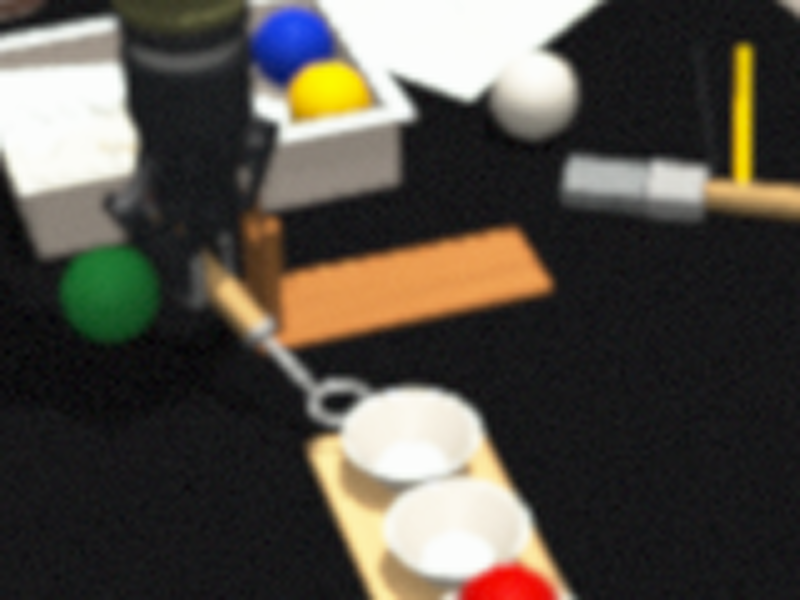

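The loop lies level just outside the near cup's rim, at about (345,402) in this crop. Next I hook the nose under the rim and lift in an arc to tilt the spoon in the fingers.

Request:
{"name": "send_rows", "arguments": {
  "targets": "0 -2 0 0 0; 0 -1 0 -2 0; 0 -1 0 -3 0; 0 -2 0 -5 0; 0 0 0 0 0"
}}

```text
time_s: 6.5
position: [429.3, -8.8, 76.6]
tool_rot: [-3.138, -0.002, 2.008]
ft_force: [-2.5, 3.7, -3.3]
width: 15.1
grip_force: 60.0
```

Request:
{"name": "send_rows", "arguments": {
  "targets": "0 -4 0 -7 0; 0 -4 0 -7 0; 0 -4 0 -7 0; 0 0 0 0 0; 0 0 0 0 0"
}}

```text
time_s: 7.12
position: [435.8, -20.3, 97.5]
tool_rot: [-3.141, 0.0, 2.007]
ft_force: [-0.0, 1.2, -0.7]
width: 14.8
grip_force: 60.9
```

```bash
python3 - <<'E'
from h import *
from workcell import bot
np.set_printoptions(precision=1,suppress=True)
y=np.radians(-65);u=np.array([np.cos(y),np.sin(y),0]);cup=np.array([492.6,-149.3,0])
go(cup-u*(53+105.4)+[0,0,33+32],-65)
c=bot.capture("side");a=c["image"][160:250,180:300,::-1];cv2.imwrite("pics/hook2.png",cv2.resize(a,(800,600),interpolation=cv2.INTER_CUBIC))
E
```

```text
t 7.12 pos [435.8 -20.3  97.5] tilt 0.06 spoonyaw -65.01 F [-0.   1.2 -0.7] w 14.8
 shift now-axes [17.5 -3.  32.5] turn -0.0 shift after turn [17.5 -3.1 32.5]
```

View pics/hook2.png

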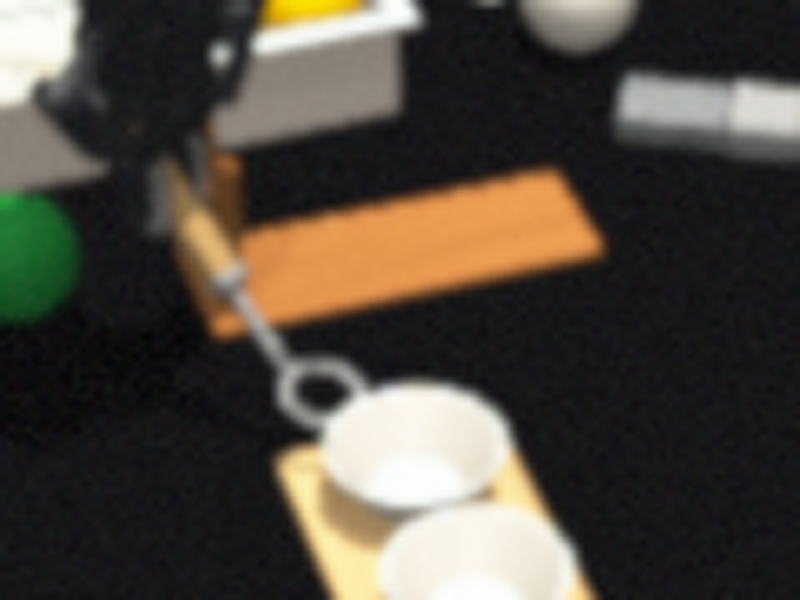

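```bash
cat >> h.py <<'E'
def loopfit(c,uv,tcp,syaw):
    """loop centre from one pixel, in the vertical plane of the spoon: ahead of and below TCP"""
    o,d=ray(c,uv);d=d[0];y=np.radians(syaw);n=np.array([-np.sin(y),np.cos(y),0])
    p=o+d*(n@(np.array(tcp)-o)/(n@d));r=p-tcp;return p,r@[np.cos(y),np.sin(y),0],r[2]
E
python3 - <<'E'
from h import *
from workcell import bot
c=bot.capture("side");s=bot.read_state()
print(loopfit(c,[228.3,218.8],s["position"],-65))
for t in range(0,30,3):
    a=np.radians(t);print(t,(105.4*np.cos(a)-51*np.sin(a)).round(1),(19-51*np.cos(a)-105.4*np.sin(a)).round(1))
E
```

```text
(array([ 473.4005461 , -100.92717203,   35.60947381]), np.float64(88.97445761490076), np.float64(-61.77977024483678))
0 105.4 -32.0
3 102.6 -37.4
6 99.5 -42.7
9 96.1 -47.9
12 92.5 -52.8
15 88.6 -57.5
18 84.5 -62.1
21 80.1 -66.4
24 75.5 -70.5
27 70.8 -74.3
```

Request:
{"name": "send_rows", "arguments": {
  "targets": "0 -2 0 -3 0; 0 -2 0 -3 0; 0 3 0 3 0; 0 12 0 0 0; 0 25 0 0 0"
}}

```text
time_s: 7.85
position: [420.5, 12.4, 100.4]
tool_rot: [-3.141, 0.0, 2.005]
ft_force: [0.8, 1.1, -0.9]
width: 15.0
grip_force: 61.4
```

Request:
{"name": "send_rows", "arguments": {
  "targets": "0 0 0 -25 0; 0 0 0 -35 0; 0 0 0 -25 -10; 0 0 0 0 -10; 0 0 0 0 -10"
}}

```text
time_s: 8.48
position: [420.2, 13.1, 185.8]
tool_rot: [-3.141, -0.001, 2.537]
ft_force: [-0.7, 0.5, -0.5]
width: 15.0
grip_force: 61.4
```

```bash
python3 - <<'E'
from h import *
from workcell import bot
c=bot.capture("side");s=bot.read_state();np.set_printoptions(precision=1,suppress=True)
go([500,150,190],-6.5)
cv2.imwrite("pics/til.png",cv2.resize(c["image"][100:250,150:350,::-1],(800,600),interpolation=cv2.INTER_CUBIC))
E
```

```text
t 8.53 pos [420.2  12.9 185.6] tilt 0.08 spoonyaw -34.37 F [ 0.6 -0.5 -0.6] w 14.9
 shift now-axes [ 11.5 158.2  -4.5] turn -27.9 shift after turn [-63.8 145.2  -4.4]
```

View pics/til.png

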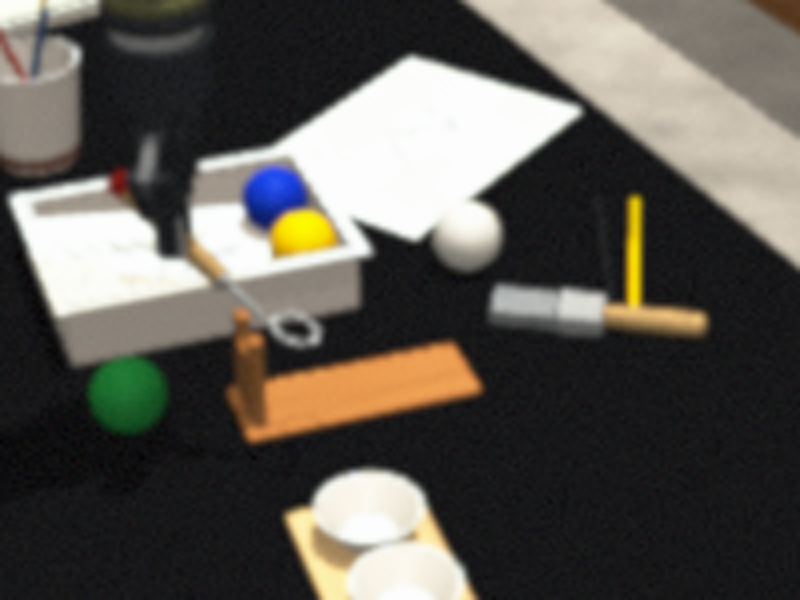

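```bash
python3 - <<'E'
from h import *
from workcell import bot
s=bot.read_state()
c=bot.capture("side");print(loopfit(c,[223.8,182.3],s["position"],-34.4))
go([439,210.2,190],-6.4)
E
```

```text
(array([491.45930245, -35.86447057, 119.93609365]), np.float64(86.399478278134), np.float64(-65.71306489774636))
t 8.57 pos [420.   13.  185.5] tilt 0.11 spoonyaw -34.94 F [ 0.4 -0.6 -0.9] w 15.3
 shift now-axes [ 97.4 172.5  -4.5] turn -28.5 shift after turn [  3.1 198.1  -4.5]
```

Request:
{"name": "send_rows", "arguments": {
  "targets": "0 0 0 0 -10; 0 0 0 0 -10; 0 0 0 0 -8; 0 0 30 0 0; 0 0 45 0 0"
}}

```text
time_s: 9.2
position: [429.1, 86.6, 185.1]
tool_rot: [-3.14, -0.003, 3.012]
ft_force: [0.6, -0.2, -0.8]
width: 15.0
grip_force: 61.4
```

```bash
python3 - <<'E'
from h import *
go([439,210.2,110],-6.4)
E
```

```text
t 9.2 pos [429.1  86.6 185.1] tilt 0.19 spoonyaw -7.42 F [ 0.6 -0.2 -0.8] w 15.0
 shift now-axes [  6.  124.   74.9] turn -1.0 shift after turn [  4.  124.   75.1]
```

Request:
{"name": "send_rows", "arguments": {
  "targets": "0 1 45 0 0; 0 2 45 0 0; 0 2 34 0 0; 0 0 0 35 -1; 0 0 0 25 0"
}}

```text
time_s: 9.82
position: [438.6, 211.4, 124.2]
tool_rot: [-3.141, -0.003, 3.035]
ft_force: [-0.1, -0.5, -1.2]
width: 15.1
grip_force: 61.5
```

Request:
{"name": "send_rows", "arguments": {
  "targets": "0 0 0 12 0; 0 0 0 8 0; 0 0 0 5 0; 0 0 0 2 0; 0 0 0 0 0"
}}

```text
time_s: 10.45
position: [439.4, 210.9, 98.6]
tool_rot: [3.142, -0.002, 3.037]
ft_force: [0.4, 0.3, -0.6]
width: 14.6
grip_force: 61.5
```

```bash
python3 - <<'E'
from h import *
go([513.5,201.9,81],-6.4)
E
```

```text
t 10.45 pos [439.4 210.9  98.6] tilt 0.11 spoonyaw -6.0 F [ 0.4  0.3 -0.6] w 14.6
 shift now-axes [-74.7  -1.2  17.4] turn 0.4 shift after turn [-74.7  -0.7  17.6]
```

Now lower gently to find the floor.

Request:
{"name": "send_rows", "arguments": {
  "targets": "0 0 0 3 0; 0 0 0 2 0; 0 0 0 1 0; 0 0 0 1 0; 0 0 0 0 0"
}}

```text
time_s: 11.08
position: [439.1, 210.8, 91.2]
tool_rot: [-3.141, -0.003, 3.037]
ft_force: [0.2, -0.5, -1.1]
width: 14.8
grip_force: 61.5
```

Request:
{"name": "send_rows", "arguments": {
  "targets": "0 0 0 1 0; 0 0 0 0 0; 0 0 0 1 0; 0 0 0 0 0; 0 0 0 0 0"
}}

```text
time_s: 11.7
position: [439.1, 210.9, 89.3]
tool_rot: [-3.141, -0.002, 3.037]
ft_force: [0.7, 0.7, -0.1]
width: 14.9
grip_force: 61.5
```

Request:
{"name": "send_rows", "arguments": {
  "targets": "0 0 0 1 0; 0 0 0 0 0; 0 0 0 1 0; 0 0 0 0 0; 0 0 0 0 0"
}}

```text
time_s: 12.32
position: [439.0, 210.9, 87.4]
tool_rot: [-3.141, -0.003, 3.037]
ft_force: [-2.5, 0.5, 3.6]
width: 14.6
grip_force: 61.8
```

Request:
{"name": "send_rows", "arguments": {
  "targets": "0 -12 0 1 0; 0 -12 0 1.7 0; 0 -12 0 1.7 0; 0 -8 0 1.1 0; 0 0 0 0 0"
}}

```text
time_s: 12.95
position: [479.6, 206.4, 81.8]
tool_rot: [-3.14, -0.008, 3.039]
ft_force: [-7.4, 0.2, 7.7]
width: 15.2
grip_force: 62.3
```

Request:
{"name": "send_rows", "arguments": {
  "targets": "0 -5 0 0.7 0; 0 -5 0 0.7 0; 0 -5 0 0.7 0; 0 -5 0 0.7 0; 0 0 0 0 0"
}}

```text
time_s: 13.58
position: [503.2, 203.9, 78.5]
tool_rot: [-3.141, -0.002, 3.037]
ft_force: [-0.6, -0.7, -0.4]
width: 14.6
grip_force: 61.3
```

```bash
cat >> h.py <<'E'
CT={"blue":((110,150,60),(130,255,255)),"yel":((20,130,110),(33,255,255)),"red":((0,200,100),(4,255,255))}
def balls():
    from workcell import bot
    cs={n:bot.capture(n) for n in("top","side")};pickle.dump(cs,open("last.pkl","wb"))
    for k,(lo,hi) in CT.items():
        o={}
        for n,c in cs.items():
            b=[x for x in blobs(c,lo,hi,20) if 0.5<x[1][2]/x[1][3]<2.2 and 120<x[0][0]<450 and x[0][1]>125]
            if b: b=max(b,key=lambda x:x[1][4]);o[n]=b[0];print(k,n,b[0].round(1),"area",b[1][4],"@z43",plane(c,b[0],43)[0][:2].round(1))
        if len(o)==2:
            p,r=tri(cs["top"],o["top"],cs["side"],o["side"]);print("  tri",p.round(1),np.round(r,1))
E
python3 - <<'E'
from h import *
go([513.5,201.9,78],-6.4);balls()
E
```

```text
t 13.57 pos [503.2 203.9  78.5] tilt 0.14 spoonyaw -6.02 F [-0.6 -0.7 -0.4] w 14.6
 shift now-axes [-10.5  -0.9   0.5] turn 0.4 shift after turn [-10.5  -0.8   0.5]
blue top [172.  184.1] area 172 @z43 [613.4 270.3]
blue side [217.5 147.7] area 133 @z43 [605.3 279.5]
  tri [607.7 271.2  47.3] [5.4 5.4]
yel top [196.2 189.6] area 285 @z43 [596.1 195.9]
yel side [224.9 157.4] area 158 @z43 [601.3 206.3]
  tri [595.7 194.5  51. ] [0.6 0.6]
red top [365.4 231.2] area 266 @z43 [ 468.6 -317.4]
red side [261.3 263.4] area 319 @z43 [ 469.  -316.1]
  tri [ 468.5 -317.1   44.1] [0.1 0.1]
```

Request:
{"name": "send_rows", "arguments": {
  "targets": "0 -4 0 0.5 0; 0 -4 0 0.5 0; 0 -3 0 0.3 0; 0 0 0 0 0; 0 0 0 0 0"
}}

```text
time_s: 14.3
position: [503.8, 203.6, 78.0]
tool_rot: [-3.136, -0.018, 3.042]
ft_force: [-22.7, 0.3, 21.1]
width: 14.8
grip_force: 63.9
```

```bash
python3 - <<'E'
from h import *
go([513.5,201.9,78],-6.4);balls()
c=pickle.load(open("last.pkl","rb"))["side"];cv2.imwrite("pics/sc.png",cv2.resize(c["image"][105:195,155:275,::-1],(800,600),interpolation=cv2.INTER_CUBIC))
E
```

```text
t 14.3 pos [503.8 203.6  78. ] tilt 1.06 spoonyaw -5.72 F [-22.7   0.3  21.1] w 14.8
 shift now-axes [-9.9 -0.7 -0.2] turn 0.7 shift after turn [-9.9 -0.6 -0. ]
blue top [172.7 183.3] area 134 @z43 [615.8 268.3]
blue side [217.6 147.7] area 133 @z43 [605.7 279.4]
  tri [608.8 269.5  48.2] [6.7 6.7]
yel top [196.2 189.6] area 284 @z43 [596.2 195.8]
yel side [224.8 157.4] area 159 @z43 [601.1 206.2]
  tri [595.7 194.5  50.9] [0.4 0.4]
red top [365.4 231.2] area 267 @z43 [ 468.6 -317.4]
red side [261.3 263.4] area 320 @z43 [ 469.  -316.2]
  tri [ 468.5 -317.1   44. ] [0. 0.]
```

View pics/sc.png

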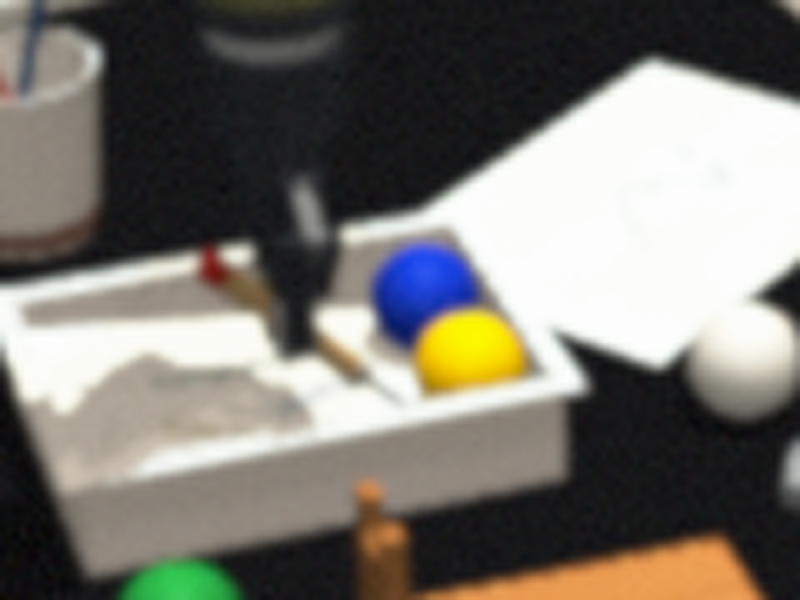

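The loop is under the yellow ball and squeezing it a little against the wall, with the ball at (470,350) in the crop. I'll ease back and lift.

Request:
{"name": "send_rows", "arguments": {
  "targets": "0 3 0 0 0; 0 4 0 -1 0; 0 2 0 -2 0; 0 0 0 -3 0; 0 0 0 0 0"
}}

```text
time_s: 15.02
position: [503.7, 203.7, 83.2]
tool_rot: [-3.14, -0.005, 3.037]
ft_force: [-5.2, -0.3, -3.7]
width: 15.1
grip_force: 61.0
```

```bash
python3 - <<'E'
from h import *
go([513.5,201.9,78],-6.4);balls()
E
```

```text
t 15.03 pos [503.7 203.7  83.2] tilt 0.27 spoonyaw -5.97 F [-5.2 -0.3 -3.7] w 15.1
 shift now-axes [-9.9 -0.8  5.1] turn 0.4 shift after turn [-9.9 -0.7  5.2]
blue top [172.3 183.9] area 161 @z43 [613.8 269.5]
blue side [217.3 147.4] area 124 @z43 [605.4 281.3]
  tri [607.4 270.3  48.9] [6. 6.]
yel top [196.  189.2] area 287 @z43 [597.3 196.7]
yel side [224.8 157. ] area 168 @z43 [602.3 208.8]
  tri [596.3 195.2  52. ] [0.2 0.2]
red top [365.4 231.2] area 265 @z43 [ 468.7 -317.5]
red side [261.3 263.3] area 318 @z43 [ 469. -316.]
  tri [ 468.5 -317.1   44.2] [0.1 0.1]
```

Request:
{"name": "send_rows", "arguments": {
  "targets": "0 2 0 -1 0; 0 1 0 -3 0; 0 0 0 -4 0; 0 0 0 -4 0; 0 0 0 -4 0"
}}

```text
time_s: 15.75
position: [503.1, 204.5, 100.3]
tool_rot: [3.141, -0.0, 3.037]
ft_force: [0.8, -0.0, -1.3]
width: 14.8
grip_force: 60.9
```

```bash
python3 - <<'E'
from h import *
go([513.5,201.9,78],-6.4);balls()
E
```

```text
t 15.75 pos [503.1 204.5 100.3] tilt 0.05 spoonyaw -6.0 F [ 0.8 -0.  -1.3] w 14.8
 shift now-axes [-10.6  -1.5  22.3] turn 0.4 shift after turn [-10.6  -1.4  22.3]
blue top [172.2 184.3] area 175 @z43 [612.5 269.6]
blue side [215.8 146.6] area 77 @z43 [602.9 289.2]
  tri [603.6 270.1  53.7] [7.9 7.9]
yel top [194.9 188.6] area 292 @z43 [599.2 200. ]
yel side [224.6 154. ] area 203 @z43 [610.2 227.8]
  tri [596.8 196.8  63.3] [0.1 0.1]
red top [365.4 231.2] area 266 @z43 [ 468.6 -317.4]
red side [261.3 263.4] area 321 @z43 [ 469.  -316.4]
  tri [ 468.6 -317.2   43.9] [0. 0.]
```

Request:
{"name": "send_rows", "arguments": {
  "targets": "0 0 0 -6 0; 0 1 0 -9 0; 0 1 0 -12 0; 0 1 0 -14 0; 0 1 0 -14 0"
}}

```text
time_s: 16.48
position: [498.1, 204.8, 155.8]
tool_rot: [3.142, -0.002, 3.037]
ft_force: [-0.7, 0.7, -1.9]
width: 14.9
grip_force: 60.9
```

Request:
{"name": "send_rows", "arguments": {
  "targets": "0 0 0 -14 0; 0 0 0 -12 0; 0 0 0 -9 0; 0 0 0 -5 0; 0 0 0 0 0"
}}

```text
time_s: 17.1
position: [498.1, 204.7, 194.7]
tool_rot: [-3.141, -0.002, 3.037]
ft_force: [-0.2, -0.4, -1.9]
width: 15.2
grip_force: 60.9
```

```bash
python3 - <<'E'
from h import *
go([513.5,201.9,78],-6.4);balls()
# dump pose for middle cup: radial nose yaw
for yw in(-26,-40):
  y=np.radians(yw);u=np.array([np.cos(y),np.sin(y),0]);print(yw);go(np.array([480.3,-232.5,190])-u*(85.5+10),yw)
E
```

```text
t 17.1 pos [498.1 204.7 194.7] tilt 0.13 spoonyaw -5.98 F [-0.2 -0.4 -1.9] w 15.2
 shift now-axes [-15.8  -1.2 116.6] turn 0.4 shift after turn [-15.6  -1.1 116.7]
blue top [171.3 185.6] area 215 @z43 [608.8 272.5]
blue side [218.2 148.9] area 176 @z43 [604.2 270.4]
  tri [607.4 273.6  40.7] [1.8 1.8]
yel top [189.4 186.3] area 334 @z43 [606.2 216.9]
yel side [222.  129.3] area 251 @z43 [676.5 399.1]
  tri [591.3 197.3 160.3] [0.1 0.1]
red top [365.3 231.2] area 268 @z43 [ 468.6 -317.3]
red side [261.3 263.4] area 318 @z43 [ 469.  -316.1]
  tri [ 468.5 -317.    44. ] [0.1 0.1]
-26
t 17.2 pos [497.9 204.6 194.2] tilt 0.18 spoonyaw -5.98 F [ 0.4  0.8 -2. ] w 15.1
 shift now-axes [  61.7 -403.8    4.7] turn 20.0 shift after turn [ -80.3 -400.5    4.2]
-40
t 17.2 pos [497.9 204.6 194.2] tilt 0.18 spoonyaw -5.98 F [ 0.4  0.8 -2. ] w 15.1
 shift now-axes [  51.1 -383.1    4.6] turn 34.0 shift after turn [-172.  -346.1    4.2]
```

Request:
{"name": "send_rows", "arguments": {
  "targets": "0 0 -6 0 0; 0 2 -12 0 0; 0 2 -18 0 0; 0 3 -24 0 0; 0 3 -30 0 0"
}}

```text
time_s: 17.82
position: [478.2, 114.5, 194.6]
tool_rot: [-3.141, -0.003, 3.037]
ft_force: [0.0, 0.3, -1.0]
width: 14.9
grip_force: 61.0
```

Request:
{"name": "send_rows", "arguments": {
  "targets": "0 3 -34 0 0; 0 3 -34 0 0; 0 3 -34 0 0; 0 3 -34 0 0; 0 3 -34 0 0"
}}

```text
time_s: 18.45
position: [445.0, -53.6, 194.8]
tool_rot: [-3.14, -0.003, 3.036]
ft_force: [0.7, -0.8, -1.4]
width: 14.9
grip_force: 61.0
```

Request:
{"name": "send_rows", "arguments": {
  "targets": "0 3 -33 0 0; 0 3 -28 0 0; 0 3 -22 0 0; 0 2 -16 0 0; 0 2 -9 0 0"
}}

```text
time_s: 19.08
position: [420.6, -159.1, 194.7]
tool_rot: [-3.14, -0.003, 3.035]
ft_force: [0.1, -0.0, -1.4]
width: 15.1
grip_force: 61.1
```

Request:
{"name": "send_rows", "arguments": {
  "targets": "0 0 -4 0 2; 0 0 0 0 5; 0 0 0 0 7; 0 0 0 0 8; 0 0 0 0 7"
}}

```text
time_s: 19.7
position: [421.7, -160.6, 194.8]
tool_rot: [-3.141, -0.002, 2.527]
ft_force: [0.2, -0.6, -1.4]
width: 14.8
grip_force: 61.0
```

Request:
{"name": "send_rows", "arguments": {
  "targets": "0 0 0 0 7; 0 0 0 0 5; 0 0 0 0 3; 0 0 0 0 0; 0 0 0 0 0"
}}

```text
time_s: 20.32
position: [421.6, -161.2, 194.8]
tool_rot: [-3.14, -0.002, 2.27]
ft_force: [0.3, -0.2, -1.9]
width: 14.9
grip_force: 61.0
```

```bash
python3 - <<'E'
from h import *
go([421.4,-162.3,103],-50);balls()
E
```

```text
t 20.32 pos [ 421.6 -161.2  194.8] tilt 0.14 spoonyaw -49.92 F [ 0.3 -0.2 -1.9] w 14.9
 shift now-axes [-0.9 -0.7 91.8] turn 0.1 shift after turn [-0.7 -0.9 91.8]
blue top [170.6 186.7] area 276 @z43 [605.1 274.5]
yel top [343.7 221.9] area 233 @z43 [ 496.7 -252.7]
yel side [251.1 208.8] area 428 @z43 [550.3 -97.3]
  tri [ 487.1 -232.   158. ] [4.1 4.1]
red top [367.3 230.4] area 193 @z43 [ 471.  -323.4]
red side [261.3 263.3] area 316 @z43 [ 469. -316.]
  tri [ 468.7 -321.3   48.2] [2.3 2.3]
```

Request:
{"name": "send_rows", "arguments": {
  "targets": "0 0 0 6 0; 0 0 0 13 0; 0 0 0 18 0; 0 0 0 18 0; 0 0 0 15 0"
}}

```text
time_s: 21.05
position: [421.2, -161.3, 123.8]
tool_rot: [-3.139, -0.002, 2.269]
ft_force: [1.1, -0.8, -1.0]
width: 15.0
grip_force: 61.0
```

Request:
{"name": "send_rows", "arguments": {
  "targets": "0 0 -1 11 0; 0 -1 0 7 0; 0 0 0 4 0; 0 0 0 0 0; 0 0 0 0 0"
}}

```text
time_s: 21.68
position: [421.4, -162.8, 103.0]
tool_rot: [-3.14, -0.001, 2.269]
ft_force: [-0.0, -0.4, -1.7]
width: 15.2
grip_force: 61.0
```

```bash
python3 - <<'E'
from h import *
go([421.4,-162.3,103],-50);balls()
c=pickle.load(open("last.pkl","rb"))["side"];print(plane(c,[b[0] for b in blobs(c,*CT["yel"],100) if b[0][1]>170][0],69)[0])
E
```

```text
t 21.68 pos [ 421.4 -162.8  103. ] tilt 0.11 spoonyaw -49.98 F [-0.  -0.4 -1.7] w 15.2
 shift now-axes [0.4 0.3 0. ] turn 0.0 shift after turn [0.4 0.3 0. ]
blue top [170.6 186.8] area 275 @z43 [605.  274.5]
yel top [338.6 223.8] area 199 @z43 [ 490.9 -237.1]
yel side [251.7 236.4] area 371 @z43 [ 495.1 -210. ]
  tri [ 487.1 -232.7   64.1] [3.1 3.1]
red top [365.4 231.2] area 266 @z43 [ 468.6 -317.4]
red side [261.2 263.3] area 321 @z43 [ 469.  -315.9]
  tri [ 468.4 -317.1   44.3] [0.1 0.1]
[ 481.4911079  -236.97977277   69.        ]
```

Request:
{"name": "send_rows", "arguments": {
  "targets": "0 60 0 -14 0; 0 15 0 -15 0; 0 0 0 -15 0; 0 0 0 -10 0; 0 0 0 0 0"
}}

```text
time_s: 22.4
position: [373.9, -105.6, 157.5]
tool_rot: [-3.141, 0.0, 2.269]
ft_force: [-0.2, -0.6, -1.0]
width: 15.2
grip_force: 61.1
```

```bash
python3 - <<'E'
from h import *
go([421.4,-162.3,103],-50);balls()
E
```

```text
t 22.4 pos [ 373.9 -105.6  157.5] tilt 0.02 spoonyaw -50.01 F [-0.2 -0.6 -1. ] w 15.2
 shift now-axes [-74.   -0.1  54.5] turn -0.0 shift after turn [-74.   -0.1  54.5]
blue top [170.6 186.7] area 274 @z43 [605.1 274.4]
blue side [218.3 149. ] area 173 @z43 [604.2 269.6]
  tri [605.9 275.   39.7] [0.4 0.4]
yel top [337.9 227.2] area 294 @z43 [ 480.6 -234.7]
yel side [251.1 243. ] area 344 @z43 [ 481.2 -233.4]
  tri [ 480.6 -234.6   44.1] [0. 0.]
red top [365.4 231.2] area 265 @z43 [ 468.7 -317.5]
red side [261.2 263.3] area 320 @z43 [ 469.1 -315.7]
  tri [ 468.5 -317.1   44.5] [0.1 0.1]
```

Request:
{"name": "send_rows", "arguments": {
  "targets": "0 -10 0 -20 -10; 0 0 0 -10 -10; 0 0 0 0 -10; 0 0 0 0 -10; 0 0 0 0 -4"
}}

```text
time_s: 23.12
position: [379.3, -113.1, 186.2]
tool_rot: [3.141, -0.004, 3.04]
ft_force: [-0.2, 0.0, -1.1]
width: 15.5
grip_force: 61.1
```

```bash
python3 - <<'E'
from h import *
go([439.5,294,188],-6.1)
E
```

```text
t 23.12 pos [ 379.3 -113.1  186.2] tilt 0.21 spoonyaw -5.83 F [-0.2  0.  -1.1] w 15.5
 shift now-axes [-18.6 411.1  -1.7] turn 0.3 shift after turn [-16.6 411.2  -1.8]
```

Request:
{"name": "send_rows", "arguments": {
  "targets": "0 -8 25 0 0; 0 -5 45 0 0; 0 -5 50 0 0; 0 0 50 0 0; 0 0 50 0 0"
}}

```text
time_s: 23.75
position: [420.3, 105.3, 186.0]
tool_rot: [-3.141, -0.004, 3.037]
ft_force: [0.3, -0.2, -2.2]
width: 14.7
grip_force: 61.1
```

Request:
{"name": "send_rows", "arguments": {
  "targets": "0 0 50 0 0; 0 0 50 0 0; 0 0 50 0 0; 0 0 35 0 0; 0 0 6 20 0"
}}

```text
time_s: 24.38
position: [440.7, 298.3, 166.6]
tool_rot: [3.137, -0.001, 3.041]
ft_force: [0.0, -1.0, -1.9]
width: 15.2
grip_force: 61.1
```

Request:
{"name": "send_rows", "arguments": {
  "targets": "0 0 0 35 0; 0 0 0 25 0; 0 0 0 10 0; 0 0 0 3 0; 0 0 0 0 0"
}}

```text
time_s: 25.0
position: [440.4, 294.1, 94.1]
tool_rot: [3.141, -0.002, 3.037]
ft_force: [-0.1, 0.3, -0.2]
width: 15.1
grip_force: 61.1
```

```bash
python3 - <<'E'
from h import *
go([439.5,294,89],-6.1);go([514,285.5,78],-6.1);balls()
E
```

```text
t 25.0 pos [440.4 294.1  94.1] tilt 0.11 spoonyaw -5.99 F [-0.1  0.3 -0.2] w 15.1
 shift now-axes [ 0.9 -0.2  5.1] turn 0.1 shift after turn [ 0.9 -0.2  5.1]
t 25.0 pos [440.4 294.1  94.1] tilt 0.11 spoonyaw -5.99 F [-0.1  0.3 -0.2] w 15.1
 shift now-axes [-74.1  -0.9  16. ] turn 0.1 shift after turn [-74.1  -0.8  16.1]
blue top [170.6 186.7] area 274 @z43 [605.1 274.4]
blue side [218.2 149. ] area 175 @z43 [604.  269.8]
  tri [605.8 275.   39.8] [0.3 0.3]
yel top [337.9 227.4] area 295 @z43 [ 480.  -234.6]
yel side [251.1 243. ] area 344 @z43 [ 481.2 -233.4]
  tri [ 480.3 -234.5   44.2] [0.3 0.3]
red top [365.4 231.2] area 267 @z43 [ 468.5 -317.4]
red side [261.3 263.2] area 321 @z43 [ 469.2 -315.6]
  tri [ 468.5 -317.    44.5] [0. 0.]
```

Request:
{"name": "send_rows", "arguments": {
  "targets": "0 0 0 4 0; 0 -12 0 1.7 0; 0 -12 0 1.7 0; 0 -12 0 1.7 0; 0 -8 0 1.2 0"
}}

```text
time_s: 25.72
position: [485.0, 288.9, 83.0]
tool_rot: [-3.141, -0.002, 3.036]
ft_force: [-1.2, -0.0, -1.2]
width: 14.7
grip_force: 61.2
```

Request:
{"name": "send_rows", "arguments": {
  "targets": "0 -5 0 0.8 0; 0 -5 0 0.8 0; 0 -5 0 0.8 0; 0 -5 0 0.7 0; 0 0 0 0 0"
}}

```text
time_s: 26.35
position: [499.3, 288.7, 80.7]
tool_rot: [-3.141, -0.008, 3.041]
ft_force: [-0.8, 0.7, -1.7]
width: 14.3
grip_force: 61.3
```

```bash
python3 - <<'E'
from h import *
go([514,285.5,78],-6.1);balls()
E
```

```text
t 26.35 pos [499.3 288.7  80.7] tilt 0.47 spoonyaw -5.74 F [-0.8  0.7 -1.7] w 14.3
 shift now-axes [-15.   -1.7   2.6] turn 0.4 shift after turn [-15.   -1.6   2.7]
blue top [170.1 186.5] area 275 @z43 [605.7 276.1]
blue side [218.1 147.9] area 173 @z43 [606.6 277.2]
  tri [605.8 275.8  43.9] [0.2 0.2]
yel top [337.9 227.4] area 295 @z43 [ 480.  -234.6]
yel side [251.1 242.9] area 347 @z43 [ 481.4 -233.4]
  tri [ 480.4 -234.6   44.3] [0.4 0.4]
red top [365.4 231.2] area 266 @z43 [ 468.6 -317.4]
red side [261.2 263.2] area 317 @z43 [ 469.1 -315.4]
  tri [ 468.4 -317.    44.7] [0.1 0.1]
```

Request:
{"name": "send_rows", "arguments": {
  "targets": "0 -4 0 0.5 0; 0 -4 0 0.5 0; 0 -3 0 0.4 0; 0 0 0 0 0; 0 0 0 0 0"
}}

```text
time_s: 27.08
position: [512.9, 286.0, 78.4]
tool_rot: [-3.14, -0.006, 3.038]
ft_force: [-5.3, 0.6, 0.2]
width: 15.1
grip_force: 61.6
```

```bash
python3 - <<'E'
from h import *
go([514,285.5,78],-6.1);balls()
E
```

```text
t 27.07 pos [512.9 286.   78.4] tilt 0.34 spoonyaw -5.95 F [-5.3  0.6  0.2] w 15.1
 shift now-axes [-1.2 -0.4  0.4] turn 0.1 shift after turn [-1.2 -0.4  0.4]
blue top [169.3 186.6] area 276 @z43 [605.6 278.6]
blue side [218. 148.] area 175 @z43 [606.  276.2]
  tri [606.4 278.7  41.5] [0.6 0.6]
yel top [337.9 227.4] area 295 @z43 [ 480.  -234.6]
yel side [251.1 243. ] area 349 @z43 [ 481.2 -233.5]
  tri [ 480.3 -234.6   44.2] [0.3 0.3]
red top [365.4 231.2] area 267 @z43 [ 468.5 -317.4]
red side [261.3 263.3] area 324 @z43 [ 469.2 -315.7]
  tri [ 468.5 -317.    44.4] [0. 0.]
```

Request:
{"name": "send_rows", "arguments": {
  "targets": "0 2 0 -1 0; 0 1 0 -2 0; 0 1 0 -4 0; 0 0 0 -4 0; 0 0 0 -5 0"
}}

```text
time_s: 27.8
position: [511.1, 286.6, 95.2]
tool_rot: [-3.142, -0.002, 3.037]
ft_force: [0.9, 0.9, -1.9]
width: 15.0
grip_force: 61.0
```

```bash
python3 - <<'E'
from h import *
go([514,285.5,78],-6.1);balls()
E
```

```text
t 27.8 pos [511.1 286.6  95.2] tilt 0.1 spoonyaw -5.99 F [ 0.9  0.9 -1.9] w 15.0
 shift now-axes [-3.  -0.8 17.2] turn 0.1 shift after turn [-2.9 -0.8 17.2]
blue top [168.  186.1] area 285 @z43 [607.1 282.6]
blue side [217.3 143.5] area 178 @z43 [616.9 307.7]
  tri [604.9 278.8  60.9] [0.2 0.2]
yel top [337.8 227.4] area 296 @z43 [ 480.  -234.5]
yel side [251.1 243. ] area 348 @z43 [ 481.2 -233.4]
  tri [ 480.3 -234.5   44.2] [0.3 0.3]
red top [365.4 231.2] area 266 @z43 [ 468.5 -317.4]
red side [261.2 263.2] area 319 @z43 [ 469.2 -315.5]
  tri [ 468.4 -317.1   44.7] [0.1 0.1]
```

Request:
{"name": "send_rows", "arguments": {
  "targets": "0 0 0 -8 0; 0 1 0 -11 0; 0 1 0 -14 0; 0 1 0 -16 0; 0 1 0 -16 0"
}}

```text
time_s: 28.52
position: [506.9, 287.1, 161.2]
tool_rot: [3.141, -0.002, 3.037]
ft_force: [-0.8, 0.1, -1.3]
width: 15.0
grip_force: 61.0
```

Request:
{"name": "send_rows", "arguments": {
  "targets": "0 0 0 -14 0; 0 0 0 -10 0; 0 0 0 -6 0; 0 0 0 -3 0; 0 0 0 0 0"
}}

```text
time_s: 29.15
position: [506.9, 286.9, 192.5]
tool_rot: [-3.141, -0.003, 3.037]
ft_force: [-0.7, -0.4, -1.4]
width: 14.9
grip_force: 61.0
```

```bash
python3 - <<'E'
from h import *
np.set_printoptions(suppress=True)
balls()
# left cup (492.6,-149.3): nose yaw -50
y=np.radians(-50);u=np.array([np.cos(y),np.sin(y),0]);p=np.array([492.6,-149.3,0])+u*(2-94);p[2]=195;print(p)
go(p,-50)
E
```

```text
blue top [160.4 183.4] area 332 @z43 [615.4 306.2]
yel top [337.9 227.4] area 295 @z43 [ 480.  -234.6]
yel side [251.1 242.9] area 347 @z43 [ 481.4 -233.4]
  tri [ 480.4 -234.6   44.3] [0.4 0.4]
red top [365.4 231.2] area 266 @z43 [ 468.5 -317.4]
red side [261.3 263.2] area 323 @z43 [ 469.3 -315.7]
  tri [ 468.5 -317.1   44.5] [0. 0.]
[433.46353991 -78.82391123 195.        ]
t 29.25 pos [506.7 286.8 192.3] tilt 0.19 spoonyaw -5.98 F [ 0.3 -0.1 -1. ] w 15.1
 shift now-axes [  34.8 -371.2   -2.3] turn 44.0 shift after turn [-233.  -291.1   -2.7]
```

Request:
{"name": "send_rows", "arguments": {
  "targets": "0 0 -6 0 0; 0 2 -12 0 0; 0 2 -18 0 0; 0 3 -24 0 0; 0 3 -30 0 0"
}}

```text
time_s: 29.88
position: [487.1, 196.7, 192.8]
tool_rot: [-3.141, -0.002, 3.037]
ft_force: [-0.2, -1.2, -1.3]
width: 14.9
grip_force: 61.0
```

Request:
{"name": "send_rows", "arguments": {
  "targets": "0 3 -34 0 0; 0 3 -34 0 0; 0 3 -34 0 0; 0 3 -34 0 0; 0 3 -34 0 0"
}}

```text
time_s: 30.5
position: [454.0, 28.6, 193.1]
tool_rot: [-3.14, -0.002, 3.036]
ft_force: [0.3, -0.2, -2.0]
width: 14.9
grip_force: 61.0
```

Request:
{"name": "send_rows", "arguments": {
  "targets": "0 3 -32 0 0; 0 3 -27 0 0; 0 2 -22 0 0; 0 2 -16 0 0; 0 0 -9 0 0"
}}

```text
time_s: 31.12
position: [432.8, -75.2, 193.0]
tool_rot: [-3.14, -0.003, 3.035]
ft_force: [0.6, -0.1, -1.1]
width: 14.3
grip_force: 61.0
```

Request:
{"name": "send_rows", "arguments": {
  "targets": "0 0 -4 0 2; 0 0 0 0 5; 0 0 0 0 7; 0 0 0 0 8; 0 0 0 0 7"
}}

```text
time_s: 31.75
position: [433.8, -76.7, 193.0]
tool_rot: [-3.141, -0.002, 2.527]
ft_force: [-0.4, 0.4, -1.1]
width: 15.2
grip_force: 61.0
```

Request:
{"name": "send_rows", "arguments": {
  "targets": "0 0 0 0 7; 0 0 0 0 5; 0 0 0 0 3; 0 0 0 0 0; 0 0 0 0 0"
}}

```text
time_s: 32.38
position: [433.7, -77.2, 192.9]
tool_rot: [-3.14, -0.002, 2.27]
ft_force: [-0.1, -0.1, -1.5]
width: 14.8
grip_force: 61.0
```

```bash
python3 - <<'E'
from h import *
go([433.5,-78.8,103],-50);balls()
E
```

```text
t 32.38 pos [433.7 -77.2 192.9] tilt 0.14 spoonyaw -49.92 F [-0.1 -0.1 -1.5] w 14.8
 shift now-axes [-1.3 -1.  89.9] turn 0.1 shift after turn [-1.1 -1.1 89.9]
blue top [314.9 218.1] area 183 @z43 [ 508.3 -165.8]
blue side [240.9 190.6] area 363 @z43 [564.1   1.3]
  tri [ 497.1 -151.7  162.2] [4.5 4.5]
yel top [337.9 227.4] area 295 @z43 [ 480.  -234.6]
yel side [251.1 242.9] area 345 @z43 [ 481.3 -233.3]
  tri [ 480.3 -234.5   44.3] [0.3 0.3]
red top [365.4 231.2] area 266 @z43 [ 468.6 -317.4]
red side [261.3 263.2] area 321 @z43 [ 469.2 -315.5]
  tri [ 468.5 -317.1   44.6] [0.1 0.1]
```

Request:
{"name": "send_rows", "arguments": {
  "targets": "0 0 0 6 0; 0 0 0 13 0; 0 0 0 18 0; 0 0 0 18 0; 0 0 0 14 0"
}}

```text
time_s: 33.1
position: [433.3, -77.3, 122.9]
tool_rot: [-3.139, -0.002, 2.269]
ft_force: [-0.1, -0.4, -1.8]
width: 14.8
grip_force: 61.0
```

Request:
{"name": "send_rows", "arguments": {
  "targets": "0 0 -1 10 0; 0 -1 0 7 0; 0 0 0 4 0; 0 0 0 0 0; 0 0 0 0 0"
}}

```text
time_s: 33.72
position: [433.5, -78.8, 103.2]
tool_rot: [-3.14, -0.001, 2.269]
ft_force: [-0.9, -0.4, -1.6]
width: 15.0
grip_force: 61.0
```

```bash
python3 - <<'E'
from h import *
go([433.5,-78.8,103],-50);balls()
c=pickle.load(open("last.pkl","rb"))["side"];print(plane(c,[b[0] for b in blobs(c,*CT["blue"],100) if b[0][1]>170][0],69)[0])
E
```

```text
t 33.73 pos [433.5 -78.8 103.2] tilt 0.11 spoonyaw -49.97 F [-0.9 -0.4 -1.6] w 15.0
 shift now-axes [-0.   0.   0.2] turn 0.0 shift after turn [-0.   0.   0.2]
blue top [312.4 220.2] area 170 @z43 [ 502.  -157.9]
blue side [241.9 216.6] area 346 @z43 [ 509.5 -118. ]
  tri [ 496.8 -153.5   73.3] [3.8 3.8]
yel top [337.9 227.4] area 295 @z43 [ 480.  -234.6]
yel side [251.1 242.8] area 354 @z43 [ 481.4 -232.8]
  tri [ 480.2 -234.5   44.7] [0.3 0.3]
red top [365.4 231.2] area 267 @z43 [ 468.5 -317.4]
red side [261.3 263.2] area 322 @z43 [ 469.3 -315.7]
  tri [ 468.5 -317.1   44.5] [0. 0.]
[ 495.454692   -147.67419458   69.        ]
```

Request:
{"name": "send_rows", "arguments": {
  "targets": "0 60 0 -14 0; 0 15 0 -15 0; 0 0 0 -15 0; 0 0 0 -10 0; 0 0 0 0 0"
}}

```text
time_s: 34.45
position: [385.9, -21.5, 157.6]
tool_rot: [-3.141, -0.0, 2.269]
ft_force: [0.2, -0.5, -1.4]
width: 14.7
grip_force: 61.1
```

```bash
python3 - <<'E'
from h import *
y=np.radians(-7.3);go([518.3-20,34.7,190],-7.3);balls()
E
```

```text
t 34.45 pos [385.9 -21.5 157.6] tilt 0.01 spoonyaw -50.01 F [ 0.2 -0.5 -1.4] w 14.7
 shift now-axes [-29.1 122.2 -32.4] turn -42.7 shift after turn [-104.3   70.1  -32.4]
blue top [308.9 222.7] area 279 @z43 [ 494.6 -147.4]
blue side [241.7 222.1] area 319 @z43 [ 497.6 -140.9]
  tri [ 494.5 -147.    48.5] [0.2 0.2]
yel top [337.8 227.4] area 296 @z43 [ 480.  -234.5]
yel side [251.  242.8] area 351 @z43 [ 481.3 -232.8]
  tri [ 480.2 -234.4   44.6] [0.3 0.3]
red top [365.4 231.2] area 266 @z43 [ 468.6 -317.4]
red side [261.3 263.3] area 321 @z43 [ 469.2 -315.7]
  tri [ 468.5 -317.1   44.5] [0.1 0.1]
```

Request:
{"name": "send_rows", "arguments": {
  "targets": "0 0 0 -25 -8; 0 0 0 -5 -10; 0 0 0 0 -10; 0 0 0 0 -10; 0 0 0 0 -4.7"
}}

```text
time_s: 35.17
position: [384.9, -21.6, 186.4]
tool_rot: [-3.141, -0.004, 3.017]
ft_force: [0.3, 0.2, -1.5]
width: 15.5
grip_force: 61.1
```

```bash
python3 - <<'E'
from h import *
go([538.7,32.1,187],-7.26)
E
```

```text
t 35.17 pos [384.9 -21.6 186.4] tilt 0.22 spoonyaw -7.11 F [ 0.3  0.2 -1.5] w 15.5
 shift now-axes [-145.9   72.3   -1.1] turn 0.1 shift after turn [-145.8   72.7   -0.6]
```

Request:
{"name": "send_rows", "arguments": {
  "targets": "0 -20 10 0 0.1; 0 -35 17 0 0; 0 -40 20 0 0; 0 -35 17 0 0; 0 -16 8.5 0 0"
}}

```text
time_s: 35.8
position: [541.2, 32.6, 185.6]
tool_rot: [3.141, -0.002, 3.013]
ft_force: [-0.8, -0.2, -0.6]
width: 15.0
grip_force: 61.1
```

Request:
{"name": "send_rows", "arguments": {
  "targets": "0 0 0 20 0; 0 0 0 30 0; 0 0 0 25 0; 0 0 0 15 0; 0 0 0 0 0"
}}

```text
time_s: 36.42
position: [538.2, 31.6, 95.4]
tool_rot: [-3.14, -0.005, 3.013]
ft_force: [0.0, 0.7, -0.6]
width: 14.9
grip_force: 61.1
```

```bash
python3 - <<'E'
from h import *
go([538.7,32.1,74],-7.26);balls()
E
```

```text
t 36.42 pos [538.2  31.6  95.4] tilt 0.3 spoonyaw -7.38 F [ 0.   0.7 -0.6] w 14.9
 shift now-axes [-0.5  0.6 21.4] turn -0.1 shift after turn [-0.4  0.5 21.4]
blue top [308.6 222.9] area 278 @z43 [ 493.9 -146.6]
blue side [241.5 222.3] area 318 @z43 [ 497.  -141.3]
  tri [ 494.1 -146.3   47.6] [0.5 0.5]
yel top [337.9 227.4] area 295 @z43 [ 480.  -234.6]
yel side [251.  242.7] area 354 @z43 [ 481.5 -232.4]
  tri [ 480.2 -234.4   45. ] [0.3 0.3]
red top [365.4 231.2] area 266 @z43 [ 468.6 -317.4]
red side [261.3 263.2] area 322 @z43 [ 469.3 -315.7]
  tri [ 468.5 -317.1   44.6] [0. 0.]
```

Request:
{"name": "send_rows", "arguments": {
  "targets": "0 0 0.5 12 0; 0 0 0 7 0; 0 0 0 2 0; 0 0 0 0 0; 0 0 0 0 0"
}}

```text
time_s: 37.15
position: [539.3, 32.3, 75.8]
tool_rot: [-3.141, -0.002, 3.013]
ft_force: [0.4, 0.6, -0.2]
width: 14.8
grip_force: 61.1
```

Request:
{"name": "send_rows", "arguments": {
  "targets": "0 3 0 4 0; 0 3 0 4 0; 0 2.5 0 4 0; 0 2.5 0 4 0; 0 0 0 0 0"
}}

```text
time_s: 37.78
position: [528.3, 34.0, 60.1]
tool_rot: [-3.141, -0.001, 3.013]
ft_force: [-2.2, 0.0, 5.9]
width: 15.0
grip_force: 60.0
```

```bash
python3 - <<'E'
from h import *
go([518.3,34.7,40.1],-7.26)
E
```

```text
t 37.77 pos [528.3  34.   60.1] tilt 0.08 spoonyaw -7.36 F [-2.2  0.   5.9] w 15.0
 shift now-axes [10.  -0.5 20. ] turn -0.1 shift after turn [10.  -0.5 20. ]
```

Request:
{"name": "send_rows", "arguments": {
  "targets": "0 2.3 0 4 0; 0 2.3 0 4 0; 0 2 0 4 0; 0 1.8 0 4 0; 0 0 0 0 0"
}}

```text
time_s: 38.4
position: [519.3, 35.0, 43.9]
tool_rot: [-3.141, -0.003, 3.013]
ft_force: [-2.9, -0.0, 5.3]
width: 15.1
grip_force: 58.6
```

Request:
{"name": "send_rows", "arguments": {
  "targets": "0 1 -0.5 2 0; 0 0.6 0 1.5 0; 0 0 0 1 0; 0 0 0 0 0; 0 0 0 0 0"
}}

```text
time_s: 39.02
position: [517.6, 35.0, 40.0]
tool_rot: [-3.141, -0.003, 3.014]
ft_force: [-4.5, 1.1, 9.1]
width: 14.7
grip_force: 59.2
```

```bash
python3 - <<'E'
from h import *
from workcell import bot
go([518.3,34.7,40.1],-7.26)
c=bot.capture("side");cv2.imwrite("pics/rest.png",cv2.resize(np.hstack([pickle.load(open("side0.pkl","rb"))["image"][170:220,195:280,::-1],c["image"][170:220,195:280,::-1]]),(800,235),interpolation=cv2.INTER_CUBIC))
E
```

```text
t 39.02 pos [517.6  35.   40. ] tilt 0.15 spoonyaw -7.33 F [-4.5  1.1  9.1] w 14.7
 shift now-axes [-0.7 -0.2 -0.1] turn -0.1 shift after turn [-0.7 -0.2 -0.1]
```

View pics/rest.png

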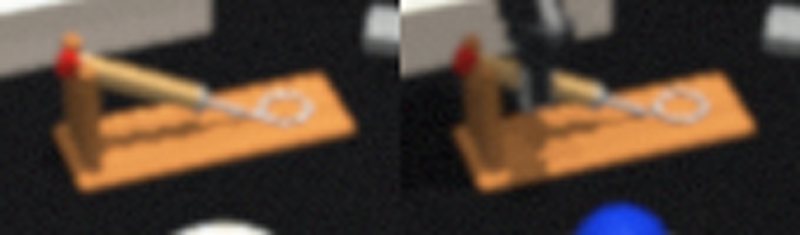

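The two halves (before and now) match: the loop is at (285,105) before and at (282,105) now, and the red end is in the notch. Release and retreat.

Request:
{"name": "send_rows", "arguments": {
  "targets": "0 -1 0 0 0; 20 0 0 0 0; 30 0 0 0 0; 45 0 0 0 0; 45 0 0 0 0"
}}

```text
time_s: 39.7
position: [519.1, 34.3, 39.0]
tool_rot: [-3.141, -0.003, 3.013]
ft_force: [-1.1, 0.3, 0.6]
width: 45.0
grip_force: 0.0
```

Request:
{"name": "send_rows", "arguments": {
  "targets": "45 0 0 -10 0; 45 0 0 -25 0; 45 0 0 -40 0; 45 0 0 -50 0; 45 0 0 -50 0"
}}

```text
time_s: 40.33
position: [519.2, 34.2, 216.4]
tool_rot: [-3.141, -0.002, 3.013]
ft_force: [1.6, -0.3, -0.2]
width: 45.1
grip_force: 0.0
```

Request:
{"name": "send_rows", "arguments": {
  "targets": "45 30 0 0 0; 45 45 30 0 0; 45 0 50 0 0; 45 0 50 0 0; 45 0 50 0 0"
}}

```text
time_s: 40.95
position: [468.3, 223.9, 215.1]
tool_rot: [-3.141, -0.002, 3.013]
ft_force: [1.1, 0.5, 0.3]
width: 45.0
grip_force: 0.0
```

Request:
{"name": "send_rows", "arguments": {
  "targets": "45 0 50 0 0; 45 0 50 0 0; 45 0 50 0 0; 45 0 30 0 0; 45 0 0 0 0"
}}

```text
time_s: 41.58
position: [490.1, 404.2, 214.6]
tool_rot: [3.139, -0.003, 3.017]
ft_force: [-0.3, -0.9, -0.0]
width: 45.0
grip_force: 0.0
```

```bash
python3 - <<'E'
from h import *
balls();L=pickle.load(open("last.pkl","rb"));T0=pickle.load(open("top0.pkl","rb"));S0=pickle.load(open("side0.pkl","rb"))
for c in(T0,L["top"]):
    for lo,hi in(((5,130,100),(14,255,255)),((12,40,120),(24,150,255))):
        print([(b[0].round(1).tolist(),int(b[1][4])) for b in blobs(c,lo,hi,40) if 235<b[0][0]<275 and 165<b[0][1]<235])
for n,a,b in(("top",T0,L["top"]),("side",S0,L["side"])):
    d=(cv2.absdiff(a["image"],b["image"]).max(2)>60).astype(np.uint8);k=cv2.connectedComponentsWithStats(d);print(n,[k[2][i].tolist() for i in range(1,k[0]) if k[2][i][4]>25])
E
```

```text
blue top [308.6 222.9] area 278 @z43 [ 493.9 -146.6]
blue side [241.5 222.3] area 318 @z43 [ 497.  -141.3]
  tri [ 494.1 -146.3   47.6] [0.5 0.5]
yel top [337.9 227.4] area 295 @z43 [ 480.  -234.6]
yel side [251.  242.8] area 357 @z43 [ 481.3 -232.6]
  tri [ 480.2 -234.4   44.8] [0.2 0.2]
red top [365.4 231.2] area 265 @z43 [ 468.6 -317.5]
red side [261.2 263.3] area 326 @z43 [ 469.  -315.9]
  tri [ 468.4 -317.2   44.4] [0.1 0.1]
[([251.9, 200.9], 1057), ([254.0, 182.4], 56)]
[([249.3, 213.7], 143)]
[([252.3, 200.9], 1066), ([252.8, 182.6], 55)]
[([248.2, 213.7], 144)]
top [[161, 178, 20, 21, 324], [188, 181, 20, 21, 319], [17, 185, 93, 122, 4346], [299, 214, 20, 20, 319], [107, 218, 13, 9, 64], [328, 218, 21, 20, 331], [11, 276, 209, 108, 7541], [227, 363, 10, 21, 105]]
side [[6, 0, 102, 129, 3978], [142, 0, 37, 101, 1952], [63, 17, 5, 13, 31], [7, 30, 13, 5, 36], [3, 41, 38, 35, 882], [51, 44, 22, 19, 243], [3, 89, 15, 30, 211], [34, 123, 11, 5, 37], [25, 132, 17, 14, 53], [58, 134, 22, 27, 333], [28, 137, 14, 18, 152], [211, 141, 23, 24, 353], [231, 213, 32, 42, 797]]
```

```bash
python3 -c "
from workcell import bot
print(bot.close_job())"
```

```text
the job is handed in; nothing more can be done
None
```

The yellow ball is in the middle cup and the blue ball in the end cup, each moved with the spoon only. The spoon is back on its rest, about 3 mm to one side of where it lay. The red ball and the other things show no movement, and the job was handed in at about 42 s.

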